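# Clamp blanks with the slip-clutch cap and index the swivel vise to the cutter

### The job

Lay every aluminium blank from the bench flat in the open swivel vise, side by side along the jaws and each lengthwise from jaw to jaw, then turn the orange clutch cap clockwise until the jaw holds them all and the clutch slips. Then pull the red plunger up, twist it so that it stays out by itself and let go, swing the vise by its red post a sixth of a turn counter-clockwise to the cutting station, and twist the plunger back so that its pin drops fully home and locks it. Leave the oil bottle, the brush and the screwdriver where they are.

Things in the scene. Friction and masses are not known exactly. Their poses are not given: they have to be found in the camera images.
- blank1: bare aluminium blank, a square bar 60 mm long (its x) and 34 x 34 mm across, with a copper band round its middle and two dark cross bores, 0.19 kg, lying on a long side; origin at its centre (17 mm above what it lies on). All three are alike, any long side may be down and either end may point either way; one may be absent (None).
- blank2: another blank, as blank1.
- blank3: another blank, as blank1.
- mill: the blue bed of a small bench mill, 560 x 250 x 20 mm high, fixed. Origin on the bench surface under the swivel's axis; x points to the horizontal cutter head (which starts 185 mm along +x from the axis and is up to 150 mm high), z up. The bed reaches 150 mm to -x and 125 mm to either y side. All its heights here are above the bench.
- platform (a joint): angle (rad) of the aluminium swivel platform (radius 125 mm, top 45 mm above the bench) carrying vise, cap and post, about the vertical axis through mill, counter-clockwise from above. 0 = loading station (start), 1.047 = cutting station; stops 0.012 beyond each. The pin locks it at both; otherwise it turns with 0.3 N m of friction and stays where left.
- nest (a point): centre of the vise floor on the platform's top (45 mm above the bench), turning with it. x points from moving to fixed jaw, y along the jaws, z up. Fixed jaw's face at x = +30 mm, moving jaw's at -42 when fully open; jaws 150 mm long (y -75 to +75), 20 high. A clamped blank has its centre at x = 0, z = 17 mm. Three fit with centres at y = -58, 0, +58 mm; the row's ends are open.
- jaw_face (a point): middle of the moving jaw's smooth plastic face, which gives up to 1 mm and squares up blanks that lie a little askew (jaw 18 mm thick), axes as nest.
- jaw (a joint): travel of the moving jaw (m) towards the fixed jaw: 0 = fully open; 0.012 = just touching 60 mm blanks, up to 0.013 pressed on them. It is driven only by the screw, 5 mm per rad.
- screw (a joint): angle (rad) of the dark steel collar (radius 26 mm, with a white mark) under the cap, clockwise from above, 0 to 3.4: 0 = vise fully open. It starts partly turned. The collar stops turning once the blanks are tight (2.4 to 2.6).
- clutch (a joint): angle (rad) of the orange cap relative to the collar, clockwise from above: constant while the cap takes the collar along, grows while the clutch slips forward. It slips smoothly, either way, at about 0.3 N m; turned counter-clockwise at the open stop it slips too. The jaw keeps its grip when the cap is let go; turning counter-clockwise opens it.
- cap_top (a point): centre of the top of the orange fluted clutch cap (vertical axis, radius 20 mm, 30 mm high, top 142 mm above the bench), on the platform 95 mm from the swivel axis on the moving jaw's side. Nothing within 60 mm of its axis is higher than its underside. The grey screw box beneath is 50 x 60 mm, top 100 mm above the bench.
- post_top (a point): top of the red round swing post (radius 8 mm, 55 mm high, top 100 mm above the bench) at the rim of the platform, 130 mm from the swivel axis.
- plunger_pull (a joint): lift of the index plunger (m): 0 = pin home in a hole; 0.008 = pin riding on the platform's top between holes; 0.012 = cross bar resting on the sleeve's ledges (held out); 0.018 = upper stop. A spring pulls it down with 4 N at 0 and 7 N at 0.012. It can be twisted only while lifted more than 0.012.
- plunger_twist (a joint): twist (rad) of the plunger, clockwise from above: 0 = cross bar in line with the sleeve's slot, where the spring can draw it down; 1.57 = bar across the slot, where it rests on the ledges and stays out. Stops at both ends.
- wing_top (a point): centre of the top of the plunger's red wing grip, 44 (x) x 14 (y) x 24 mm high, top 124 mm above the bench when home; it stands on the fixed bracket 110 mm from the swivel axis and rises and twists with the plunger. Its x axis runs along the wing (at twist 0 along the mill's x).
- oil: yellow oil bottle, 56 mm across and 150 mm high; leave alone. Origin at its foot.
- brush: wooden chip brush 200 mm long lying on the bench; leave alone.
- driver: red-handled screwdriver 200 mm long lying on the bench; leave alone.

How it is judged:
On the way, in this order (a step that is already met when the one before it is completed fails the run):
1. every blank lies in the vise, held between the closed jaws, while the orange cap turns on with its clutch slipping (x of blank1 in the frame of nest between -0.005 and 0.005 m and y of blank1 in the frame of nest between -0.07 and 0.07 m and z of blank1 in the frame of nest between 0.012 and 0.022 m and angle between the x axis of each of blank1, blank2, blank3 and the x axis of nest, either way round below 0.1 rad and x of blank2 in the frame of nest between -0.005 and 0.005 m and y of blank2 in the frame of nest between -0.07 and 0.07 m and z of blank2 in the frame of nest between 0.012 and 0.022 m and x of blank3 in the frame of nest between -0.005 and 0.005 m and y of blank3 in the frame of nest between -0.07 and 0.07 m and z of blank3 in the frame of nest between 0.012 and 0.022 m and value of joint jaw between 0.0105 and 0.0145 m and velocity of joint clutch above 0.05 rad/s), for 0.05 s.
2. the plunger is pulled out, twisted and let go, and stays out on its ledges, before the platform has been swung (value of joint plunger_pull above 0.009 m and value of joint plunger_twist above 0.9 rad and value of joint platform below 0.1 rad and contact force between the fingers and plunger_twist below 0.1 N), for 0.2 s.
3. the platform is swung to the cutting station with the plunger out (value of joint platform above 1 rad and value of joint plunger_pull above 0.006 m), for 0.1 s.
At the end, for the whole second after the job is handed in: Platform locked at the cutting station (within 1.5 degrees), plunger home (lift under 3 mm, twist under 14 degrees); jaw closed on the blanks; every blank flat on the vise floor, within 5 mm of its middle across the jaws and 70 mm along, lengthwise across them within 6 degrees, at rest (x of blank1 in the frame of nest between -0.005 and 0.005 m and y of blank1 in the frame of nest between -0.07 and 0.07 m and z of blank1 in the frame of nest between 0.012 and 0.022 m and angle between the x axis of each of blank1, blank2, blank3 and the x axis of nest, either way round below 0.1 rad and x of blank2 in the frame of nest between -0.005 and 0.005 m and y of blank2 in the frame of nest between -0.07 and 0.07 m and z of blank2 in the frame of nest between 0.012 and 0.022 m and x of blank3 in the frame of nest between -0.005 and 0.005 m and y of blank3 in the frame of nest between -0.07 and 0.07 m and z of blank3 in the frame of nest between 0.012 and 0.022 m and value of joint jaw between 0.0105 and 0.0145 m and value of joint platform between 1.02 and 1.08 rad and value of joint plunger_pull below 0.003 m and value of joint plunger_twist below 0.25 rad and velocity of joint platform below 0.05 rad/s and linear speed of each of blank1, blank2, blank3 below 0.02 m/s); the robot touches nothing.
It fails at once if the oil bottle, brush or screwdriver is moved more than 30 mm (distance of any of oil, brush, driver from where it was at the start of the episode above 0.03 m).
Of blank1, blank2, blank3 only 2 to 3 are there at a start; the rules pass over those that are not, and their reading is None.
At some moment in a run one of blank1, blank2, blank3 may be knocked a few centimetres aside while the robot is not near it.
Once in a run the grip may slacken for a moment while it holds something.
It also fails if it takes over 210 s, if anything falls off the work surface, if the arm or the gripper's body presses on something with over 40 N, if the wrist force passes 120 N, or if a joint passes its speed limit or range.

### The arm

A 6-joint arm with a two-finger parallel gripper is mounted at the origin on the work surface. World frame = base frame: x ahead of the robot, y to its left, z up, the work surface at z = 0. Lengths are in m, angles in rad, forces in N, time in s.
With the tool pointing down it reaches from about 0.275 to 1 m from the base axis. Payload 8.4 kg.
Tool frame: the origin (TCP) lies on the centre line of the jaws, within the pads' length; the fingertips stand 17 mm ahead of it and the grasp point (between the pads) lies 2 mm behind it (bot.tcp_to_tips is the z of the fingertips in the tool frame, in m); z points along the fingers, y is the line along which they close (so a half turn about z gives the same grasp; the last joint's range is limited). The gripper opens to 85 mm and grips with 20 to 120 N. Pads are 22 mm wide; open, the fingers measure 114 mm over their backs; the gripper's body (76 mm by 85 mm) begins 54 mm behind the grasp point. The pads swing forward as they close: fully open they stand 13 mm farther back than shut.
Start: joints at [-1.175, 0.353, 1.633, -0, 1.155, -0.002], TCP at [0.242, -0.576, 0.248] pointing down, gripper open.
Joint ranges: [-2.63, 2.63], [-0.92, 2.1], [0.06, 2.66], [-1.3, 4.44], [0, 2.69], [-3.02, 3.02]. Speed limits (rad/s): [2.22, 2.22, 2.79, 3.14, 3.14, 3.14].

### API

Orientations are given as a unit quaternion [x, y, z, w].
In Python, from workcell import bot gives the robot as it stands. Calls block until the motion is done:
- bot.reach(position, orientation): joint-space move of the TCP to a pose.
- bot.servo_line(position, ori=None, velocity=0.15): straight line of the TCP; ori=None keeps the orientation; velocity is the mean speed in m/s.
- bot.goto_joints(angles): joint-space move.
- bot.move_gripper(opening, strength=None): finger opening in m; strength is the grip in N (None keeps the last); returns when the fingers have stopped.
- bot.dwell(seconds).
- bot.solve_ik(position, orientation): joint angles nearest the present ones, or None.
- bot.get_obs(): the state.
- bot.read_camera(name): name is "side" or "top" or "wrist"; returns a dict with "frame" (420x560x3 uint8, red, green, blue), "intrinsics" (3x3 intrinsics, pixels), "view" (4x4, takes a point from world to camera coordinates). Camera axes: x right, y down, z forward; pixel columns grow to the right and rows downward; lengths in m; the calibration is good to about 2 mm. A picture is of the moment at which its call begins. There is no depth.
A pose or a line that the arm cannot do raises bot.IKError and nothing moves.
- bot.hand_in(): hands the job in; it is judged then, once.
The state is a dict: "time_s": time; "joint_pos": joint angles; "joint_vel": joint speeds; "joint_efforts": joint torques, N m; "position": TCP position; "orientation": TCP orientation; "wrist_force": force on the tool from outside, world axes, zero at the start; "ft_torque": the same for the moment, N m; "gripper_width": finger opening in m; "grip_force": force on a finger pad.
Only numpy, scipy, OpenCV 4.12 (cv2) and the standard library are available. Lean on these libraries where they do the work, as an engineer would, in place of code of your own. Each camera call takes 0.05 s, during which the arm holds its last target. There are 200 camera calls.

## Working session

There is one attempt and no reset: what is moved stays moved. The work goes in short steps, each a Python script; the robot and the scene stay as the last script left them, time stands still between calls to the robot, and variables do not carry over. Pictures are saved under pics/ and viewed, at most 14 in all, crops included, and the job is handed in when it is done.

```bash
mkdir -p pics; ls; python3 - <<'E'
from workcell import bot
import cv2
for n in("top","side"):
    c=bot.read_camera(n); cv2.imwrite(f"pics/{n}0.png",c["frame"][...,::-1]); print(n,c["intrinsics"].tolist(),c["view"].round(4).tolist())
o=bot.get_obs(); print(o)
E
```

```text
pics
workcell.py
top [[407.5963590346238, 0.0, 283.526255208807], [0.0, 407.5963590346238, 209.70225819973277], [0.0, 0.0, 1.0]] [[0.0284, -0.9994, 0.0204, -0.0717], [-0.9852, -0.0314, -0.1684, 0.5442], [0.1689, -0.0153, -0.9855, 0.9873], [0.0, 0.0, 0.0, 1.0]]
side [[489.9358536912216, 0.0, 271.0373616891515], [0.0, 489.9358536912216, 206.54673387140843], [0.0, 0.0, 1.0]] [[-0.8239, -0.5668, 0.0051, 0.4111], [-0.415, 0.597, -0.6865, 0.2958], [0.386, -0.5677, -0.7271, 1.3397], [0.0, 0.0, 0.0, 1.0]]
{'time_s': 0.1, 'joint_pos': array([-1.17538536e+00,  3.53618777e-01,  1.63407864e+00, -3.05450825e-05,
        1.15522500e+00, -2.41741793e-03]), 'joint_vel': array([-1.28198593e-03, -1.59587648e-03, -9.07689838e-04, -3.93156606e-04,
        9.18031225e-05, -5.94312566e-04]), 'joint_efforts': array([-1.49760490e-03, -6.06360984e+01, -3.42820466e+01, -4.01354248e-05,
        4.06455685e-03, -3.07418236e-05]), 'position': array([ 0.24195279, -0.5758038 ,  0.24760376]), 'orientation': array([ 9.80280280e-01,  1.97611058e-01, -1.43507784e-04, -6.49360254e-04]), 'wrist_force': array([-0.10241744, -0.57080177, -0.12582204]), 'ft_torque': array([-0.03571156,  0.02223827,  0.02532359]), 'grip_force': 0.0, 'gripper_width': 0.08577774667640614}
```

View pics/top0.png

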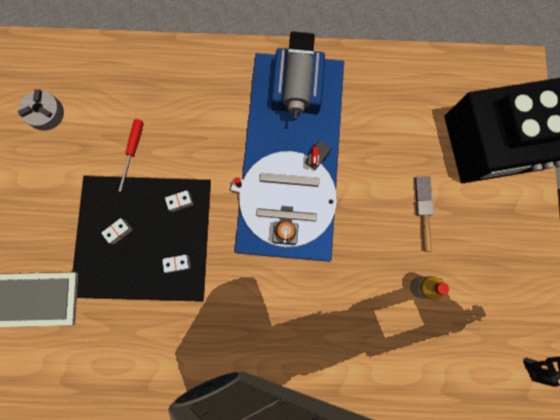

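View pics/side0.png

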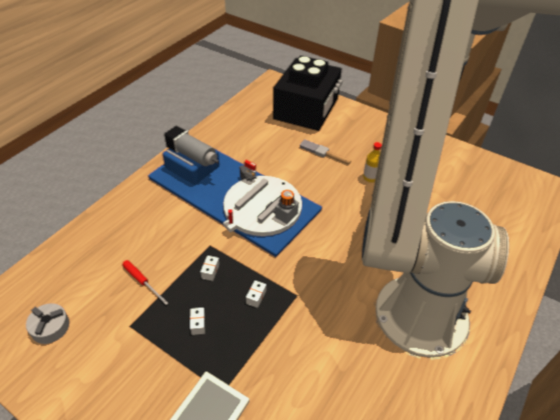

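```bash
cat > h.py <<'E'
from workcell import bot
import numpy as np, cv2
def cam(n):
    c=bot.read_camera(n); return c["frame"],np.array(c["intrinsics"]),np.array(c["view"])
def ray(uv,K,V,z):
    R,t=V[:3,:3],V[:3,3]; o=-R.T@t
    d=R.T@np.linalg.inv(K)@np.array([uv[0],uv[1],1.]); return (o+d*(z-o[2])/d[2])[:2]
def proj(p,K,V):
    q=K@(V[:3,:3]@np.asarray(p,float)+V[:3,3]); return q[:2]/q[2]
def down(yaw): return [np.cos(yaw/2),np.sin(yaw/2),0,0]   # closing axis at yaw+90deg
def comps(m,lo,hi):
    n,l,s,c=cv2.connectedComponentsWithStats(m.astype(np.uint8)); 
    return [(c[i],s[i],l==i) for i in range(1,n) if lo<=s[i,4]<=hi]
def blanks(fr,K,V,z=.034):
    """blanks on the dark mat: rectify the plane of their tops (1 mm/px), outline by minAreaRect"""
    hsv=cv2.cvtColor(fr,cv2.COLOR_RGB2HSV)
    m=((hsv[...,1]<70)&(hsv[...,2]>110)) | ((hsv[...,1]>70)&(hsv[...,2]>150))
    return m
E
python3 - <<'E'
from h import *
fr,K,V=cam("top")
a=fr[130:250,220:350]; b=fr[170:300,70:220]
im=np.hstack([cv2.resize(a,(390,360),interpolation=cv2.INTER_CUBIC),cv2.resize(b[:120],(400,360)[:2],interpolation=cv2.INTER_CUBIC)])
cv2.imwrite("pics/z0.png",im[...,::-1])
f=fr.astype(int); r,g,bl=f[...,0],f[...,1],f[...,2]; hsv=cv2.cvtColor(fr,cv2.COLOR_RGB2HSV)
red=(r>140)&(g<70)&(bl<70)
for c,s,_ in comps(red,4,3000): print("red",c.round(1),s[:])
org=(hsv[...,0]>5)&(hsv[...,0]<16)&(hsv[...,1]>170)&(r>150)
for c,s,_ in comps(org,20,900): print("org",c.round(1),s)
wh=(hsv[...,1]<60)&(r>150)
for c,s,_ in comps(wh,30,20000): print("wh",c.round(1),s)
E
```

```text
red [133.4 136.2] [126 119  17  36 299]
red [314.5 152.2] [312 147   6  16  53]
red [236.5 180. ] [234 178   6   5  26]
red [442.7 288.4] [438 283  11  12  97]
org [285.5 229.4] [278 222  16  17 104]
wh [300.5  51.2] [289  50  24   4  54]
wh [315.8  74.6] [314  54   5  41  58]
wh [280.5  76.7] [279  61   4  30  43]
wh [ 48.7 102.2] [ 42  91  14  26 207]
wh [548.3  98.6] [540  91  17  16 215]
wh [ 26.5 100.4] [ 19  92  15  17 128]
wh [523.3 102.6] [515  95  17  16 218]
wh [296.8 104.1] [293 102   8   5  35]
wh [ 35.6 118.7] [ 22 113  28  12 207]
wh [554.  123.1] [548 116  12  16 168]
wh [530.5 127.4] [522 120  18  16 222]
wh [286.9 195.4] [ 231  151  106   95 6055]
wh [183.4 197.7] [177 191  14  15 122]
wh [171.8 201.6] [166 195  13  14 117]
wh [425.5 207. ] [419 200  14  14 183]
wh [119.7 226.4] [112 219  16  16 126]
wh [109.4 234.2] [102 227  16  16 125]
wh [285.6 230.3] [281 226  10  12  69]
wh [181.1 262. ] [175 255  13  15 130]
wh [168.5 264.3] [163 257  12  15 127]
wh [ 43.9 298.6] [   0  273   76   54 1114]
```

View pics/z0.png

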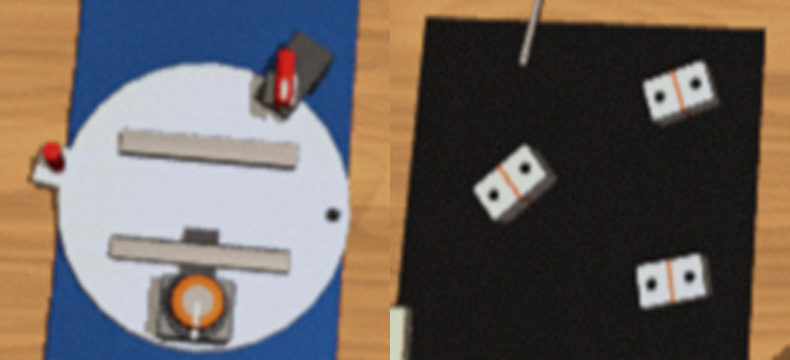

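```bash
python3 - <<'E'
from h import *
fr,K,V=cam("top")
for n,uv,z in [("axis",(287.5,199),.045),("cap",(285.5,229.6),.142),("post",(236.5,180),.1),("wing",(315,154),.12),("b1",(178,199.7),.034),("b2",(114.7,230.4),.034),("b3",(175,263.2),.034),("driver",(133,136),.01),("drivertip",(122,190),.005)]: print(n,ray(uv,K,V,z).round(4))
ax=ray((287.5,199),K,V,.045)
bot.reach([ax[0]-.03,ax[1],.38],down(0))
fr,K,V=cam("wrist"); cv2.imwrite("pics/w0.png",fr[...,::-1]); print(K.round(1).tolist(),V.round(3).tolist(), bot.get_obs()["joint_pos"].round(2))
E
```

```text
axis [ 0.5745 -0.0647]
cap [ 0.4839 -0.0596]
post [0.6065 0.0618]
wing [ 0.6724 -0.1263]
b1 [0.5657 0.216 ]
b2 [0.4817 0.3693]
b3 [0.4041 0.2118]
driver [0.7407 0.3549]
drivertip [0.5925 0.3721]
[[347.0, 0.0, 280.5], [0.0, 347.0, 212.2], [0.0, 0.0, 1.0]] [[-0.001, -1.0, 0.0, -0.065], [-0.964, 0.001, 0.266, 0.456], [-0.266, -0.0, -0.964, 0.65], [0.0, 0.0, 0.0, 1.0]] [-0.12  0.13  1.63 -0.    1.38  1.45]
```

View pics/w0.png

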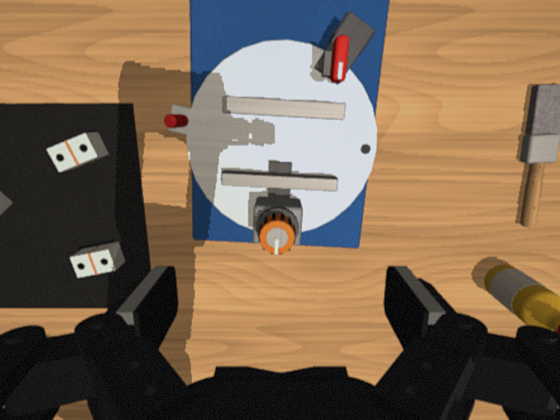

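```bash
cat >> h.py <<'E'
def rect(fr,K,V,z,x0,x1,y0,y1,s=.0005):
    """top-down picture of plane z: row 0 = x1, col 0 = y1 (x up, y left)"""
    H,W=int((x1-x0)/s),int((y1-y0)/s)
    src=np.float32([proj((x,y,z),K,V) for x,y in ((x1,y1),(x1,y0),(x0,y0),(x0,y1))])
    M=cv2.getPerspectiveTransform(src,np.float32([[0,0],[W,0],[W,H],[0,H]]))
    return cv2.warpPerspective(fr,M,(W,H),flags=cv2.INTER_CUBIC)
E
python3 - <<'E'
from h import *
bot.reach([.535,-.065,.31],down(0))
fr,K,V=cam("wrist")
np.savez("w1.npz",fr=fr,K=K,V=V)
im=rect(fr,K,V,.065,.42,.72,-.215,.105)
cv2.imwrite("pics/r0.png",im[...,::-1]); print(im.shape)
E
```

```text
(600, 640, 3)
```

View pics/r0.png

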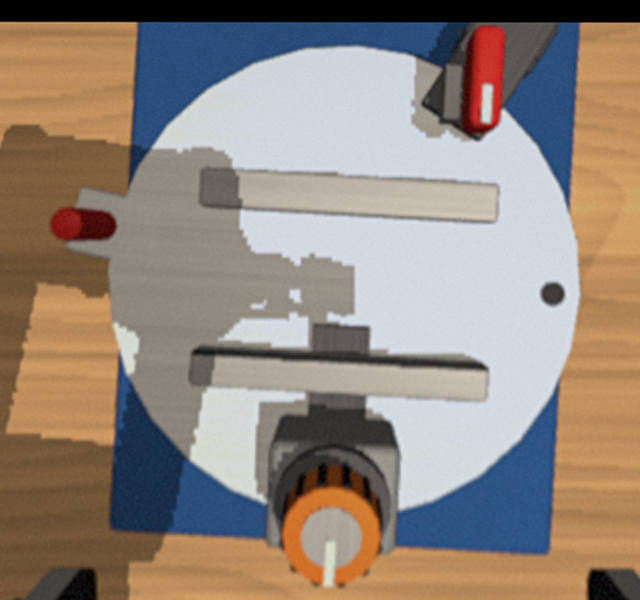

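```bash
python3 - <<'E'
from h import *
d=np.load("w1.npz"); fr,K,V=d["fr"],d["K"],d["V"]
print("cam",(-V[:3,:3].T@V[:3,3]).round(3))
# disc fit, plane .045
box=(.42,.72,-.215,.105); s=.0005
im=rect(fr,K,V,.045,*box); hsv=cv2.cvtColor(im,cv2.COLOR_RGB2HSV)
m=(hsv[...,1]<45)&(hsv[...,2]>185)
cnt=np.argwhere(cv2.morphologyEx(m.astype(np.uint8),cv2.MORPH_GRADIENT,np.ones((3,3))))
P=np.c_[box[1]-cnt[:,0]*s, box[3]-cnt[:,1]*s]
from scipy.optimize import least_squares
c0=np.array([.5745,-.065])
for _ in range(6):
    k=abs(np.hypot(*(P-c0).T)-.125)<(.008 if _<2 else .003)
    c0=least_squares(lambda c:np.hypot(*(P[k]-c).T)-.125,c0,loss="soft_l1",f_scale=.001).x
print("axis",c0.round(4),k.sum())
im=rect(fr,K,V,.142,*box);hsv=cv2.cvtColor(im,cv2.COLOR_RGB2HSV)
m=(hsv[...,0]>5)&(hsv[...,0]<17)&(hsv[...,1]>190)&(hsv[...,2]>200)
c,st,mm=max(comps(m,200,99999),key=lambda t:t[1][4]); 
h=cv2.convexHull(np.argwhere(mm)[:,::-1].astype(np.int32)); (cc,r)=cv2.minEnclosingCircle(h)
cap=np.array([box[1]-cc[1]*s,box[3]-cc[0]*s]); print("cap",cap.round(4),r*s)
for n,z in (("post",.1),("wing",.124)):
    im=rect(fr,K,V,z,*box);f=im.astype(int)
    m=(f[...,0]>(125 if n=="post" else 190))&(f[...,1]<75)
    for c,st,mm in comps(m,150,99999): 
        rr=cv2.minAreaRect(np.argwhere(mm)[:,::-1].astype(np.float32)); print(n,np.round([box[1]-rr[0][1]*s,box[3]-rr[0][0]*s],4),np.array(rr[1])*s,rr[2])
# jaw profiles along nest x
th=-.056; u=np.array([np.cos(th),np.sin(th)]); v=np.array([-u[1],u[0]])
g=cv2.cvtColor(fr,cv2.COLOR_RGB2GRAY).astype(np.float32)
for y in (-.06,-.03,.03):
    xs=np.arange(-.07,.06,.001); pr=[]
    for x in xs:
        q=np.float32([proj([*(c0+u*x+v*(y+e)),.065],K,V) for e in np.linspace(-.01,.01,9)])
        pr.append(cv2.remap(g,q[:,0],q[:,1],cv2.INTER_LINEAR).mean())
    pr=np.array(pr); print(y,[(round(x*1000),int(p)) for x,p in zip(xs,pr) if -.068<x<-.034 or .026<x<.055])
E
```

```text
cam [ 0.603 -0.066  0.436]
axis [ 0.5773 -0.066 ] 2590
cap [ 0.4832 -0.0617] 0.018864799499511718
post [ 0.6746 -0.1317] [0.01383977 0.0457073 ] 3.1798300743103027
post [0.6082 0.0592] [0.0115 0.0125] 90.0
wing [ 0.6699 -0.1278] [0.01000783 0.03953294] 4.610649108886719
-0.06 [(-67, 215), (-66, 216), (-65, 216), (-64, 216), (-63, 217), (-62, 216), (-61, 216), (-60, 216), (-59, 216), (-58, 216), (-57, 217), (-56, 215), (-55, 202), (-54, 177), (-53, 168), (-52, 176), (-51, 182), (-50, 184), (-49, 186), (-48, 188), (-47, 188), (-46, 187), (-45, 188), (-44, 189), (-43, 190), (-42, 191), (-41, 193), (-40, 187), (-39, 152), (-38, 99), (-37, 55), (-36, 45), (-35, 63), (26, 214), (27, 215), (28, 215), (29, 214), (30, 215), (31, 215), (32, 215), (33, 217), (34, 208), (35, 164), (36, 138), (37, 168), (38, 194), (39, 197), (40, 192), (41, 189), (42, 190), (43, 193), (44, 193), (45, 192), (46, 189), (47, 189), (48, 191), (49, 192), (50, 192), (51, 191), (52, 188), (53, 181), (54, 162)]
-0.03 [(-67, 152), (-66, 170), (-65, 187), (-64, 197), (-63, 205), (-62, 212), (-61, 215), (-60, 216), (-59, 21
[... 623 characters left out ...]
, (-66, 129), (-65, 140), (-64, 146), (-63, 146), (-62, 143), (-61, 148), (-60, 170), (-59, 196), (-58, 212), (-57, 217), (-56, 215), (-55, 203), (-54, 177), (-53, 162), (-52, 164), (-51, 168), (-50, 169), (-49, 169), (-48, 168), (-47, 168), (-46, 169), (-45, 170), (-44, 169), (-43, 169), (-42, 171), (-41, 173), (-40, 166), (-39, 130), (-38, 79), (-37, 43), (-36, 42), (-35, 60), (26, 215), (27, 215), (28, 215), (29, 215), (30, 215), (31, 215), (32, 216), (33, 217), (34, 209), (35, 169), (36, 135), (37, 152), (38, 174), (39, 180), (40, 182), (41, 182), (42, 181), (43, 180), (44, 179), (45, 178), (46, 175), (47, 173), (48, 172), (49, 172), (50, 172), (51, 173), (52, 175), (53, 171), (54, 156)]
```

```bash
cat >> h.py <<'E'
TH=-.056; U=np.array([np.cos(TH),np.sin(TH)]); Vv=np.array([-U[1],U[0]])
AX=np.array([.5773,-.066]); NEST=AX+.0055*U-.001*Vv; CAP=np.array([.4832,-.0617]); POST=np.array([.6082,.0592]); WING=np.array([.6699,-.1278])
def find(name="wrist",z=.034,box=(.33,.66,.12,.46),dbg=None,thr=140):
    fr,K,V=cam(name); s=.0005; im=rect(fr,K,V,z,*box,s)
    if dbg: cv2.imwrite(dbg,im[...,::-1])
    m=(im[...,0]>thr).astype(np.uint8); m=cv2.morphologyEx(m,cv2.MORPH_OPEN,np.ones((5,5)))
    m=cv2.morphologyEx(m,cv2.MORPH_CLOSE,np.ones((15,15))); out=[]
    for c,st,mm in comps(m,3000,14000):
        (cx,cy),(w,h),a=cv2.minAreaRect(np.argwhere(mm)[:,::-1].astype(np.float32))
        if w<h: w,h,a=h,w,a+90
        phi=-np.radians(a)+np.pi/2           # image right=-y, down=-x
        phi=(phi+np.pi/2)%np.pi-np.pi/2
        if .85<w*s/.06<1.25 and .8<h*s/.034<1.35: out.append((box[1]-cy*s,box[3]-cx*s,phi,w*s,h*s))
    return np.array(out)
E
python3 - <<'E'
from h import *
print(find("top").round(4))
bot.reach([.42,.28,.33],down(0))
print(find(dbg="pics/m0.png").round(4)); print(bot.get_obs()["time_s"])
E
```

```text
[[ 0.5656  0.2169 -1.2063  0.0597  0.034 ]
 [ 0.4822  0.3699 -0.8577  0.0596  0.034 ]
 [ 0.4042  0.212  -1.3645  0.0602  0.0342]]
[[ 0.5656  0.2156 -1.2036  0.0603  0.0352]
 [ 0.4825  0.3684 -0.8538  0.0592  0.0334]
 [ 0.4042  0.211  -1.3639  0.0608  0.0358]]
4.325
```

View pics/m0.png

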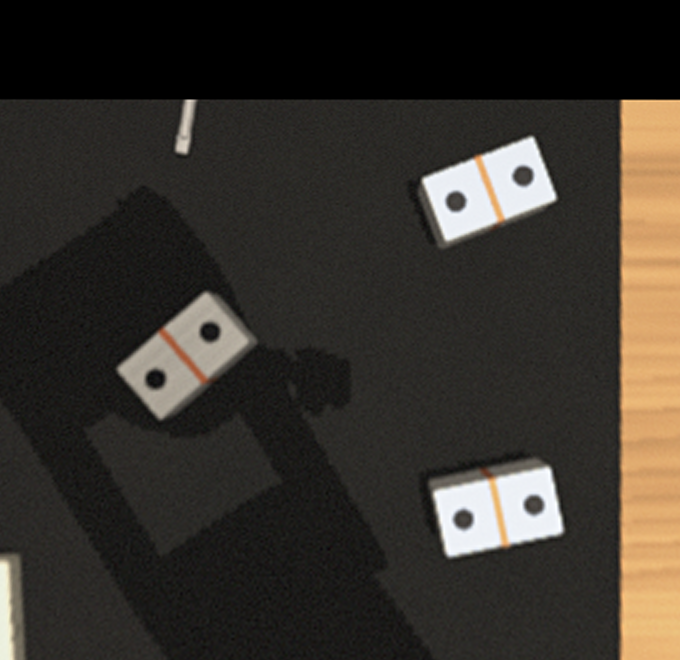

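```bash
cat >> h.py <<'E'
def near(yaw,ref): return yaw+np.pi*round((ref-yaw)/np.pi)
def look(): bot.reach([.42,.28,.33],down(1.57)) if False else bot.reach([.42,.28,.33],down(0))
def st(t=""):
    o=bot.get_obs(); print(t,"t%.1f w%.4f g%.1f"%(o["time_s"],o["gripper_width"],o["grip_force"]),o["position"].round(4),o["wrist_force"].round(1)); return o
def pick(b):
    q=down(near(b[2],1.6)); bot.move_gripper(.058)
    bot.reach([b[0],b[1],.12],q); bot.servo_line([b[0],b[1],.022],velocity=.12)
    bot.move_gripper(.02,60); o=st("grip"); bot.servo_line([b[0],b[1],.17],velocity=.2); o=st("lift")
    return o["gripper_width"]>.03
def place(y,x=-.0045):
    p=NEST+U*x+Vv*y; q=down(TH+np.pi); bot.reach([*p,.17],q)
    if st("over")["gripper_width"]<.03: return False
    bot.servo_line([*p,.0685],velocity=.1); o=st("down"); bot.move_gripper(.041); bot.servo_line([*p,.17],velocity=.2); return True
E
python3 - <<'E'
from h import *
B=find(); b=B[np.argmin(B[:,1])]; print(b.round(4))
print(pick(b) and place(0))
bot.reach([.535,-.065,.31],down(0))
fr,K,V=cam("wrist"); np.savez("w2.npz",fr=fr,K=K,V=V); cv2.imwrite("pics/r1.png",rect(fr,K,V,.079,.42,.72,-.215,.105)[...,::-1])
print(find("top").round(4))
E
```

```text
[ 0.4042  0.211  -1.3681  0.0609  0.0357]
grip t7.7 w0.0333 g60.3 [0.4046 0.2112 0.0229] [-2.1 -0.3  6.5]
lift t8.6 w0.0331 g59.8 [0.4035 0.2106 0.1692] [-0.3  0.2 -2.7]
over t10.3 w0.0332 g65.7 [ 0.5779 -0.0665  0.1694] [-0.3  0.3 -1.8]
down t11.4 w0.0329 g66.1 [ 0.5787 -0.0671  0.0688] [-0.  -0.  -2.5]
True
[[ 0.5656  0.2169 -1.205   0.0597  0.0341]
 [ 0.5177  0.4028 -0.8588  0.0596  0.0341]]
```

View pics/r1.png

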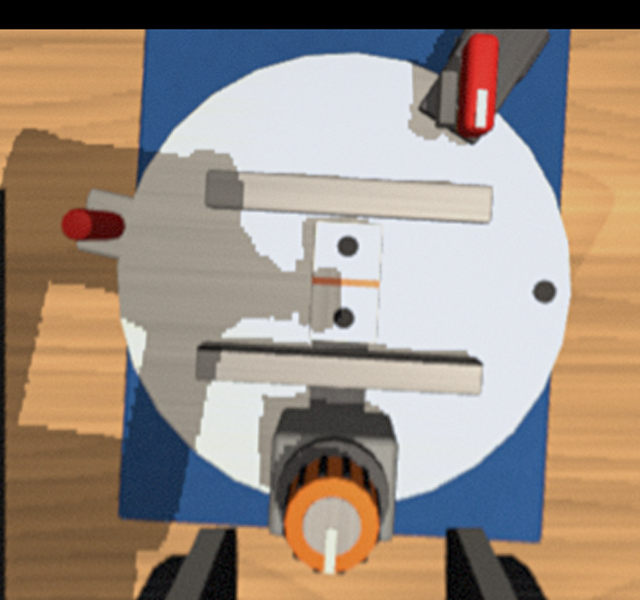

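```bash
python3 - <<'E'
from h import *
for y in (.059,-.059):
    look(); B=find(); print(B.round(4))
    b=B[np.argmin(B[:,1])]
    ok=pick(b) and place(y); print(ok)
    if not ok: break
bot.reach([.535,-.065,.31],down(0))
fr,K,V=cam("wrist"); cv2.imwrite("pics/r2.png",rect(fr,K,V,.079,.42,.72,-.215,.105)[...,::-1])
print(find("top").round(4))
E
```

```text
[[ 0.5656  0.2156 -1.2036  0.0603  0.0354]
 [ 0.518   0.4016 -0.8663  0.0592  0.0331]]
grip t20.0 w0.0329 g60.8 [0.5663 0.2158 0.0231] [-1.   1.   6.4]
lift t20.9 w0.0329 g59.7 [0.5648 0.2153 0.1688] [ 0.2 -0.  -2.3]
over t22.2 w0.0328 g59.7 [ 0.5813 -0.0078  0.1694] [ 0.  -0.3 -2.6]
down t23.4 w0.0335 g59.8 [ 0.5819 -0.0081  0.0687] [ 0.2  0.8 -1.8]
True
[[ 0.5181  0.4013 -0.8663  0.0607  0.0342]]
grip t30.9 w0.0335 g61.0 [0.5188 0.4018 0.0232] [-0.5  0.2  6.5]
lift t31.8 w0.0332 g60.0 [0.5174 0.4007 0.1687] [-0.3 -0.  -2.1]
over t33.8 w0.0336 g60.0 [ 0.5751 -0.1253  0.1698] [-0.6  0.1 -2.3]
down t34.9 w0.0332 g60.2 [ 0.5753 -0.126   0.0687] [ 0.7 -0.5 -1.3]
True
[]
```

View pics/r2.png

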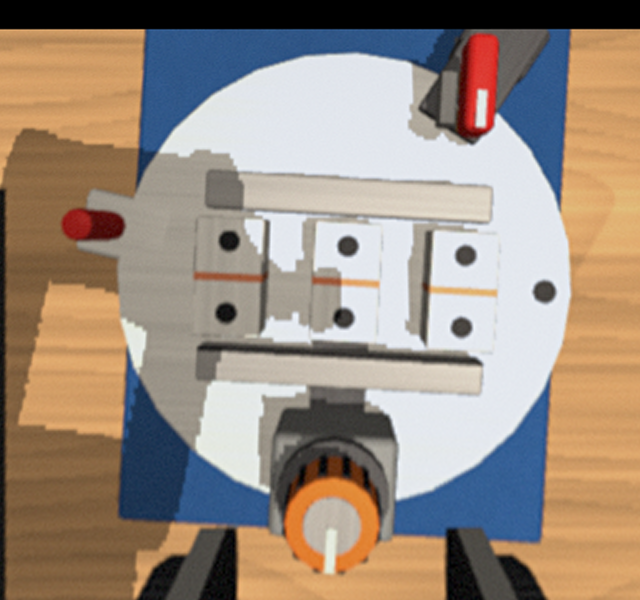

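```bash
python3 - <<'E'
from h import *
p=[.483,-.0612]; yaw=-.127+1.57+1.9
bot.move_gripper(.07); bot.reach([*p,.21],down(yaw)); bot.servo_line([*p,.132],velocity=.12); st("at")
bot.move_gripper(.025,90); o=st("grip"); j=np.array(o["joint_pos"]); print(j.round(2))
for k in range(1,14):
    j2=j.copy(); j2[5]+=.3*k; bot.goto_joints(j2)
    o=bot.get_obs(); print(k,o["time_s"],o["ft_torque"].round(2),o["wrist_force"].round(1),round(o["gripper_width"],4))
bot.move_gripper(.07); bot.servo_line([*p,.22],velocity=.15)
bot.reach([.535,-.065,.31],down(0))
fr,K,V=cam("wrist"); cv2.imwrite("pics/r3.png",rect(fr,K,V,.079,.42,.72,-.215,.105)[...,::-1])
E
```

```text
at t42.6 w0.0700 g0.0 [ 0.4834 -0.0612  0.1324] [-0.7 -0.5 -0. ]
grip t43.0 w0.0379 g89.0 [ 0.4835 -0.0612  0.1332] [-2.8  1.3 10.3]
[-0.13  0.29  2.03  0.    0.82 -1.9 ]
1 43.4083 [-0.38  0.1  -0.13] [-0.3 -2.5 -1.3] 0.0375
2 43.8 [-0.38  0.26 -0.13] [-1.6 -2.5  0.7] 0.038
3 44.1917 [-0.29  0.58 -0.18] [-3.6 -1.4  2.7] 0.0373
4 44.5833 [-0.3   0.73 -0.15] [-4.  -1.6  5.8] 0.0376
5 44.975 [-0.3   0.91 -0.13] [-4.5 -1.9  7.1] 0.0378
6 45.3667 [-0.2   1.12 -0.16] [-6.3 -1.5  7.4] 0.0378
7 45.7583 [-0.13  1.3  -0.19] [-6.3 -1.4  8.4] 0.0374
8 46.15 [-0.03  1.46 -0.14] [-7.7 -0.7 10.3] 0.0377
9 46.5417 [ 0.2   1.58 -0.14] [-9.   1.4 11.8] 0.0376
10 46.9333 [ 0.57  1.61 -0.03] [-9.4  3.4 10.5] 0.0376
11 47.325 [ 0.56  1.64 -0.06] [-9.4  4.1 11.3] 0.0376
12 47.7167 [0.52 1.58 0.  ] [-9.5  2.2 11.4] 0.0378
13 48.1083 [ 0.53  1.53 -0.05] [-9.7  3.5 11.2] 0.0374
```

View pics/r3.png

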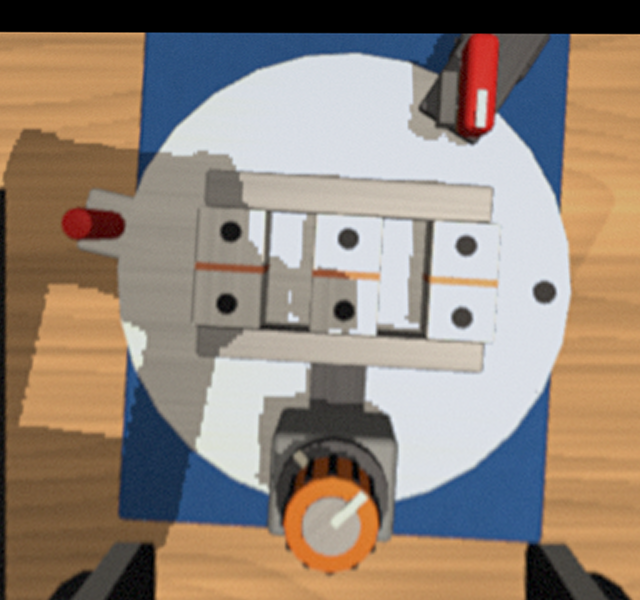

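```bash
python3 - <<'E'
from h import *
p=WING; y0=TH+np.pi; z=.122
bot.move_gripper(.045); bot.reach([*p,.21],down(y0)); bot.servo_line([*p,z],velocity=.1); st("at")
bot.move_gripper(.005,80); st("grip")
bot.servo_line([*p,z+.0155],velocity=.03); o=st("up"); j=np.array(o["joint_pos"])
j2=j.copy(); j2[5]+=1.58; bot.goto_joints(j2); st("tw"); print(o["ft_torque"].round(2),bot.get_obs()["ft_torque"].round(2))
bot.servo_line([*p,z+.0125],velocity=.03); st("low")
bot.move_gripper(.045); st("rel"); bot.servo_line([*p,.22],velocity=.12); bot.dwell(.3)
bot.reach([.56,-.1,.33],down(0))
fr,K,V=cam("wrist"); im=rect(fr,K,V,.136,.60,.72,-.20,-.06,.00025); cv2.imwrite("pics/p0.png",im[...,::-1])
E
```

```text
at t54.0 w0.0449 g0.0 [ 0.6704 -0.1279  0.1227] [0.5 0.1 0.4]
grip t54.3 w0.0120 g80.0 [ 0.6704 -0.1272  0.123 ] [-0.2  4.5  6.1]
up t55.0 w0.0116 g78.1 [ 0.6702 -0.1272  0.1368] [ 5.3  4.3 -8.7]
tw t56.4 w0.0119 g78.2 [ 0.6691 -0.1278  0.136 ] [-2.6 -4.9 -7.4]
[ 0.64 -0.84 -0.02] [-0.95  0.64  0.12]
low t56.7 w0.0120 g79.4 [ 0.6691 -0.1279  0.1351] [-6.2 -2.2  1.4]
rel t57.1 w0.0450 g0.0 [ 0.6704 -0.1277  0.1349] [ 0.5 -0.7 -0.3]
```

View pics/p0.png

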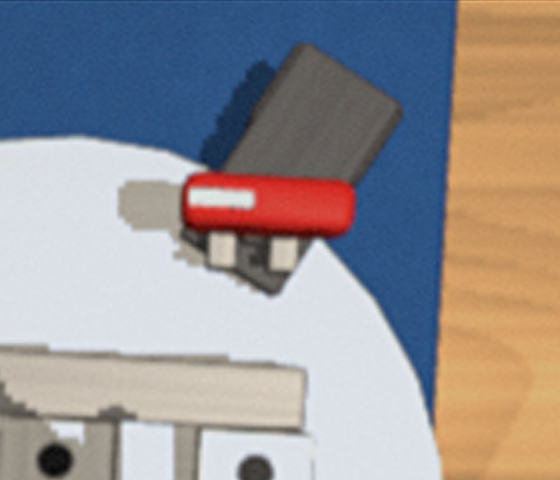

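```bash
python3 - <<'E'
from h import *
d=POST-AX; a0=np.arctan2(d[1],d[0]); P=lambda a,z:[*(AX+.13*np.array([np.cos(a),np.sin(a)])),z]
print(a0,np.hypot(*d))
bot.move_gripper(.04); bot.reach(P(a0,.18),down(a0)); bot.servo_line(P(a0,.083),velocity=.1); bot.move_gripper(.021,40); st("cage")
n=15
for k in range(1,n+1):
    a=a0+1.047*k/n; bot.servo_line(P(a,.083),down(a),velocity=.08)
    if k%5==0: st(k)
bot.move_gripper(.008,40); st("closed"); bot.dwell(.2); bot.move_gripper(.04); a=a0+1.047; bot.servo_line(P(a,.2),velocity=.15)
bot.reach([.535,-.065,.33],down(0))
fr,K,V=cam("wrist"); np.savez("w3.npz",fr=fr,K=K,V=V); cv2.imwrite("pics/s0.png",rect(fr,K,V,.079,.42,.72,-.215,.105)[...,::-1])
E
```

```text
1.328826870308038 0.12895677570410946
cage t62.3 w0.0213 g0.0 [0.6086 0.0602 0.0834] [ 0.1 -1.2  0.1]
5 t63.6 w0.0209 g0.0 [0.5634 0.0632 0.0829] [ 0.3  0.8 -0.6]
10 t65.0 w0.0209 g0.0 [0.5201 0.0507 0.083 ] [ 0.6 -0.  -0.9]
15 t66.3 w0.0207 g1.2 [0.4833 0.0241 0.0829] [-0.5 -1.6  0.6]
closed t66.5 w0.0151 g39.1 [0.4833 0.0242 0.083 ] [-2.4 -1.   4. ]
```

View pics/s0.png

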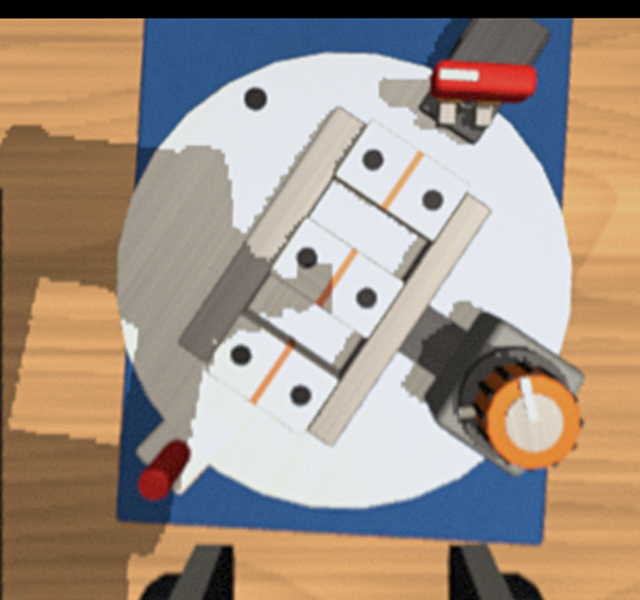

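```bash
python3 - <<'E'
from h import *
box=(.42,.72,-.215,.105); s=.0005
def meas(f):
    d=np.load(f); fr,K,V=d["fr"],d["K"],d["V"]; r=[]
    im=rect(fr,K,V,.142,*box);hsv=cv2.cvtColor(im,cv2.COLOR_RGB2HSV)
    m=(hsv[...,0]>5)&(hsv[...,0]<17)&(hsv[...,1]>190)&(hsv[...,2]>200)
    c,_,mm=max(comps(m,200,99999),key=lambda t:t[1][4]); cc,_=cv2.minEnclosingCircle(cv2.convexHull(np.argwhere(mm)[:,::-1].astype(np.int32)))
    r.append([box[1]-cc[1]*s,box[3]-cc[0]*s])
    im=rect(fr,K,V,.1,*box).astype(int); m=(im[...,0]>125)&(im[...,1]<75)
    m=cv2.morphologyEx(m.astype(np.uint8),cv2.MORPH_OPEN,np.ones((11,11)))
    for c,_,mm in comps(m,150,1500): r.append([box[1]-c[1]*s,box[3]-c[0]*s])
    return np.array(r)
for f in("w2.npz","w3.npz"):
    r=meas(f); e=r-AX; print(r.round(4).tolist(),np.arctan2(e[:,1],e[:,0]).round(3),np.hypot(*e.T).round(4))
E
```

```text
[[0.4835, -0.0615], [0.6846, -0.1323], [0.6079, 0.0594]] [ 3.094 -0.554  1.331] [0.0939 0.1261 0.129 ]
[[0.5249, -0.1455], [0.4853, 0.023]] [-2.154  2.372] [0.0952 0.128 ]
```

```bash
python3 - <<'E'
from h import *
p=WING; y1=TH+np.pi-1.57; z=.122
bot.move_gripper(.045); bot.reach([*p,.22],down(y1)); bot.servo_line([*p,z+.0125],velocity=.1); st("at")
bot.move_gripper(.005,80); st("grip")
bot.servo_line([*p,z+.0168],velocity=.03); o=st("up"); j=np.array(o["joint_pos"])
j2=j.copy(); j2[5]-=1.60; bot.goto_joints(j2); st("tw"); print(bot.get_obs()["ft_torque"].round(2))
for dz in (.012,.009,.006,.003,.001): bot.servo_line([*p,z+dz],velocity=.03); st(dz)
bot.move_gripper(.045); st("rel"); bot.servo_line([*p,.22],velocity=.12)
bot.reach([.56,-.1,.33],down(0))
fr,K,V=cam("wrist"); im=rect(fr,K,V,.124,.60,.72,-.20,-.06,.00025); cv2.imwrite("pics/p1.png",im[...,::-1])
c=bot.read_camera("side")["frame"]; np.save("side1.npy",c)
E
```

```text
at t72.6 w0.0450 g0.0 [ 0.6704 -0.1279  0.1352] [ 0.7  0.9 -0.1]
grip t73.0 w0.0122 g79.8 [ 0.6694 -0.1278  0.1355] [-5.3  0.5  6.6]
up t73.3 w0.0121 g78.1 [ 0.6694 -0.1278  0.1381] [ 0.  -1.4 -8.9]
tw t74.7 w0.0120 g78.4 [ 0.6701 -0.1268  0.138 ] [ 3.2  3.4 -8.3]
[ 0.92 -0.55 -0.49]
0.012 t75.0 w0.0119 g78.5 [ 0.6702 -0.1268  0.1336] [ 1.8  6.6 -7.6]
0.009 t75.3 w0.0120 g78.6 [ 0.6702 -0.1268  0.1306] [ 1.6  5.1 -6.4]
0.006 t75.5 w0.0122 g78.7 [ 0.6702 -0.1268  0.1277] [ 1.1  5.8 -6.1]
0.003 t75.8 w0.0120 g78.8 [ 0.6702 -0.1268  0.1248] [ 0.9  4.5 -4.8]
0.001 t76.0 w0.0122 g79.5 [ 0.6703 -0.1268  0.1236] [-0.6  6.6 -0.3]
rel t76.5 w0.0452 g0.0 [ 0.6701 -0.1281  0.1233] [ 0.   0.6 -0.5]
```

View pics/p1.png

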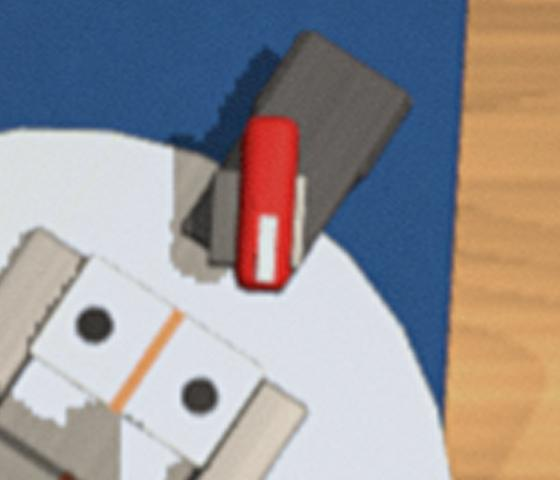

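```bash
python3 -c "
from h import *
bot.dwell(.5); print(bot.hand_in())"
```

```text
the job is handed in; nothing more can be done
None
```

I handed the job in at about 80 s of the 210 s allowed; all three blanks are clamped in the vise, the vise is swung to about 1.04 rad at the cutting station, and the plunger pin read as home and locked, though the hand-in call returned no verdict.

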